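Park the cutter of the big label trimmer

ROBOT

A 6-joint arm with a two-finger parallel gripper is mounted at the origin on the work surface. World frame = base frame: x ahead of the robot, y to its left, z up, the work surface at z = 0. Lengths are in m, angles in rad, forces in N, time in s.
With the tool pointing down it reaches from about 0.25 to 0.725 m from the base axis. Payload 9.7 kg.
Tool frame: the origin (TCP) lies midway between the tips of the shut fingers; the grasp point (between the pads) lies behind it (ctrl.grasp_offset is the x of the grasp point in the tool frame, in m); x points along the fingers, y is the direction in which the jaws open and shut, and the axes are right-handed (so a half turn about x gives the same grasp; the last joint's range is limited). The gripper opens to 85 mm and grips with 20 to 120 N. Pads are 22 mm wide; open, the fingers measure 114 mm over their backs; the gripper's body (76 mm by 85 mm) begins 54 mm behind the grasp point. The pads swing forward as they close: fully open they stand 13 mm farther back than shut.
Start: joints at [1.343, 0.087, 0.176, 1.66, 0, 1.571], TCP at [0.124, 0.536, 0.231] pointing down, gripper open.
Joint ranges: [-3.13, 3.13], [-0.85, 1.81], [-1.15, 1.24], [-2.2, 2.28], [-1.44, 1.52], [-3.14, 3.14]. Speed limits (rad/s): [2.22, 2.22, 2.57, 3.14, 3.14, 3.14].

INTERFACE

Orientations are given as a rotation vector (axis times angle).
In Python, from plant import ctrl gives the robot as it stands. The module is installed in compiled form; this text tells all that it offers.
- The arm moves only by the shell command python3 -m inch 'ROWS' [FORCE]. ROWS is a JSON object of lists of equal length, an entry for each row: "xyz": the shift along the tool's x, y, z in cm, a list of three; "roll": the turn about the tool's x in rad; "claw": the finger opening in cm, from 0 to 8.54. In form: {"xyz": [[tx, ty, tz], ...], "roll": [roll, ...], "claw": [claw, ...]}. A call has 1 to 8 rows; each row is the pose to reach, as a shift and turn from the pose measured when the call began, along the tool's axes at that moment; what a row does not reach only later rows make up. A row lasts 1/8 s, in which the tool goes at most 62.5 mm and 10.7 degrees, less where a joint would pass 70% of its speed; a pose out of reach is approached as far as the arm can. A call with a gripper value outside its range is refused whole. The fingers move at their own pace and stop on an object; FORCE is the grip in N (left out, the last holds). Time passes only in rows, so rows that repeat a pose let the fingers close. It gives the time, the measured TCP pose, the force and the opening at its end, in the units of the state.
- ctrl.read_state(): the state, without advancing time (a new reading comes with each control period).
- ctrl.get_image(name): name is "scene" or "top"; returns a dict with "color" (420x560x3 uint8, red, green, blue), "mtx" (3x3 intrinsics, pixels), "k1" (the pictures are not rectified: a ray, as slopes to the right and down, at radius r is drawn at 1 + k1 r^2 times it, then the intrinsics apply), "cam_to_world" (4x4, takes a point from camera to world coordinates). Camera axes: x right, y up, looking along -z (the intrinsics and any distortion apply to the point x, -y, -z); pixel columns grow to the right and rows downward; lengths in m; the calibration is good to about 2 mm. A picture is of the moment at which its call begins. There is no depth.
- ctrl.finish_job(): hands the job in, once; it reports no verdict.
The state is a dict: "clock": time; "joint_pos": joint angles; "joint_velocities": joint speeds; "joint_efforts": joint torques, N m; "tool_pos": TCP position; "orientation": TCP orientation; "wrist_force": force on the tool from outside, world axes, zero at the start; "torque": the same for the moment, N m; "opening": opening from 0.0 (shut) to 1.0 (fully open).
Only numpy, scipy, OpenCV 4.12 (cv2) and the standard library are available. Lean on these libraries where they do the work, as an engineer would, in place of code of your own. Each camera call takes 0.05 s, during which the arm holds its last target.

TASK

Two rail trimmers for cutting textile labels stand on the table. On the larger one, slide the cutter head along its rail, away from the robot, until its nose snaps into the sprung roller catch at the far end and it stays parked there. Leave the cutter head of the smaller trimmer where it is, and let go.

Things in the scene. Friction and masses are not known exactly. Their poses are not given: they have to be found in the camera images.
- cutter (a joint): slide of the larger trimmer's cutter head along its rail, m: 0 at the near end, 0.175 at the end stop, parked with the nose in the catch. Friction about 1.5 N. Catch: two sprung rollers; from 0.157 to 0.167 they push the head back (about 6 N, friction included, pushes it through), past 0.167 they draw it home to the stop by themselves and hold it with about 4 N.
- cutter_grip (a point): centre of the upright black grip fin on the larger trimmer's cutter head, 84 mm above the table. Fin: 34 mm long along the rail, 20 wide, 36 tall. Under it a black block 56 x 36 x 28 mm tall, round grey blade housing on its right side. Board of this trimmer 320 x 170 mm, 20 mm high, fixed; loose things on its left half reach 65 mm above the table. x axis: along the rail to the catch; z up.
- cutter_home (a point): fixed point on the larger trimmer: where the centre of the grip fin (cutter_grip) is when the head is parked, 84 mm above the table. x axis: along the rail towards the catch, away from the robot; z up. The catch's two small white rollers are centred 40 mm beyond this point, before a steel plate whose top is 60 mm above the table.
- small_cutter_grip (a point): centre of the grip fin (26 x 20 mm, 36 mm tall) of the smaller trimmer's cutter head, 84 mm above the table; same design, board 230 x 120 mm. This head is to be left where it is.

How it is judged:
At the end, for the whole second after the job is handed in: The larger trimmer's cutter head is seated in its catch, within 6 mm of its end stop (slide above 0.169 m), and at rest (value of joint cutter above 0.169 m and velocity of joint cutter below 0.01 m/s); the robot touches nothing.
It fails at once if the smaller trimmer's cutter head is moved by more than 15 mm (distance of small_cutter_grip from where it was at the start of the episode above 0.015 m).
It also fails if it takes over 32 s, if anything falls off the work surface, if the arm or the gripper's body presses on something with over 40 N, if the wrist force passes 120 N, or if a joint passes its speed limit or range.

## Working session

There is one attempt and no reset: what is moved stays moved. The work goes in short steps, Python scripts to look and compute and a shell command to move; the robot and the scene stay as the last step left them, time stands still between calls to the robot, and variables do not carry over. Pictures are saved under pics/ and viewed, and the job is handed in when it is done.

```bash
mkdir -p pics; python3 - <<'E'
from plant import ctrl
import cv2
s=ctrl.read_state();print(s, ctrl.grasp_offset)
for n in("scene","top"):
    d=ctrl.get_image(n);cv2.imwrite(f"pics/{n}0.png",d["color"][:,:,::-1]);print(d["mtx"],d["k1"],d["cam_to_world"])
E
```

```text
{'clock': 0.0, 'joint_pos': array([1.34298205e+00, 8.74739623e-02, 1.75142439e-01, 1.65980394e+00,
       1.93842143e-06, 1.57082446e+00]), 'joint_velocities': array([-1.10554421e-03,  2.95198393e-04, -1.04654636e-03,  1.80492696e-06,
        3.56498000e-04,  8.08834335e-04]), 'joint_efforts': array([-5.35294857e-04, -5.20386314e+01,  4.64808583e+01,  1.59411225e-02,
       -3.24225834e-05,  2.47266016e-06]), 'tool_pos': array([0.12416502, 0.53556818, 0.2305797 ]), 'orientation': array([ 0.17783423,  1.56353841, -0.17992752]), 'wrist_force': array([ 0.00896525,  0.29033165, -0.05533967]), 'torque': array([-0.00398444,  0.02145824, -0.02720859]), 'opening': 1.000654726462349} -0.0187
[[520.49797413   0.         281.0394041 ]
 [  0.         520.49797413 209.07125806]
 [  0.           0.           1.        ]] 0.056245879326898146 [[ 0.72620636 -0.4277862   0.5381666   1.02041897]
 [ 0.68746494  0.44728379 -0.57212689 -0.57843564]
 [ 0.00403479  0.78545285  0.61890834  0.68509173]
 [ 0.          0.          0.          1.        ]]
[[428.3624425    0.         275.97065009]
 [  0.         428.3624425  204.79712328]
 [  0.           0.           1.        ]] 0.01388920629102655 [[-2.93292933e-04  9.97733367e-01 -6.72907238e-02  4.67497504e-01]
 [-9.99704813e-01  1.34222347e-03  2.42587300e-02 -2.73064416e-02]
 [ 2.42940636e-02  6.72779753e-02  9.97438456e-01  9.55515346e-01]
 [ 0.00000000e+00  0.00000000e+00  0.00000000e+00  1.00000000e+00]]
```

View pics/scene0.png

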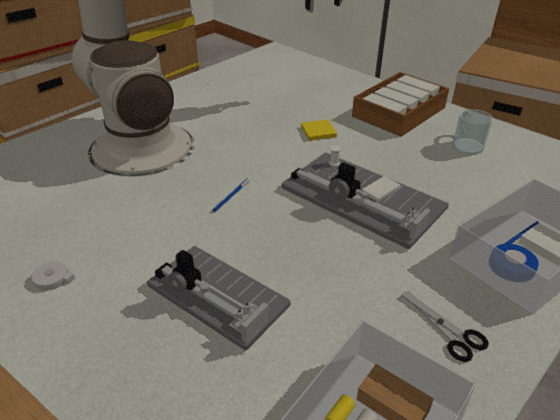

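View pics/top0.png

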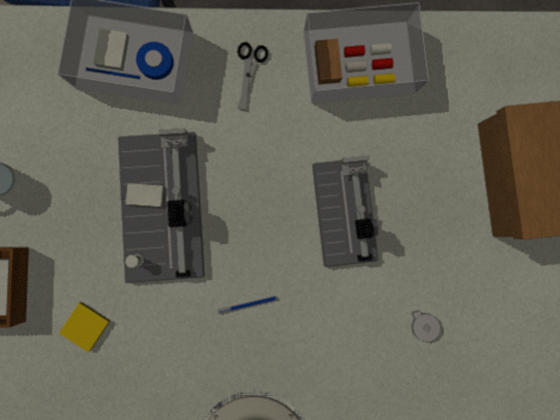

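Scene view: the larger trimmer is at about (365,197), with its fin at (345,180). The smaller one is at about (218,293). In the top view the larger board spans cols 120–203 and rows 132–283, with its head at (177,213). The small head is at (364,228).

```bash
python3 - <<'E'
import cv2
a=cv2.imread("pics/top0.png");b=cv2.imread("pics/scene0.png")
cv2.imwrite("pics/topz.png",cv2.convertScaleAbs(cv2.resize(a[115:295,105:225],None,fx=3.3,fy=3.3,interpolation=cv2.INTER_CUBIC),alpha=1.8,beta=10))
cv2.imwrite("pics/scz.png",cv2.convertScaleAbs(cv2.resize(b[135:255,270:460],None,fx=4,fy=4,interpolation=cv2.INTER_CUBIC),alpha=1.8,beta=10))
E
```

```text
(no output)
```

View pics/topz.png

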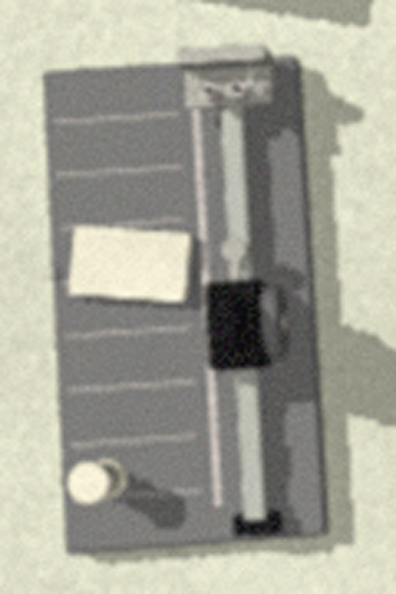

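View pics/scz.png

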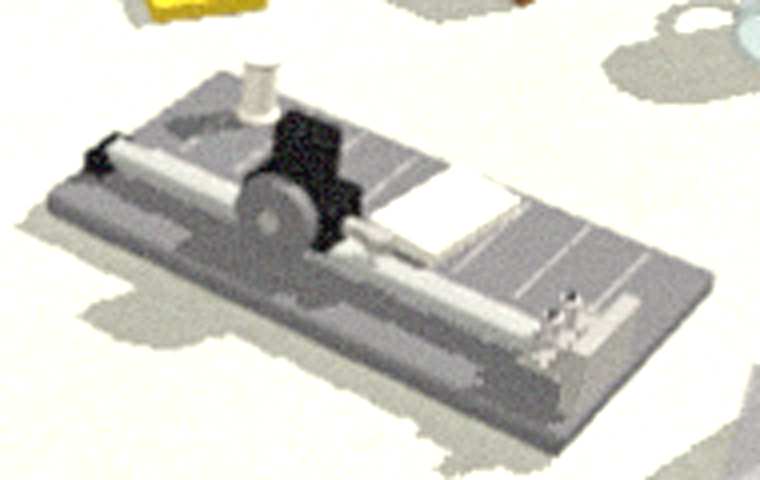

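Zoom: the board's top corners are at zoomed (45,73), (298,58), (325,533) and (68,551). The black head spans zoomed (208–265, 282–367), and the catch is at (228,90). In the scene view the fin top is at about zoomed (310,125).

```bash
cat > h.py <<'E'
import numpy as np,cv2
from plant import ctrl
def ray(d,uv):
    K=d["mtx"];k=d["k1"]
    p=cv2.undistortPoints(np.array([[uv]],float),K,np.array([k,0,0,0,0.]))[0,0]
    T=d["cam_to_world"];return T[:3,3],T[:3,:3]@np.array([p[0],-p[1],-1])
def onz(d,uv,z):
    o,r=ray(d,uv);return o+r*(z-o[2])/r[2]
def proj(d,P):
    T=d["cam_to_world"];q=T[:3,:3].T@(np.asarray(P,float)-T[:3,3]);q=np.array([q[0],-q[1],-q[2]])
    return cv2.projectPoints(q.reshape(1,1,3),np.zeros(3),np.zeros(3),d["mtx"],np.array([d["k1"],0,0,0,0.]))[0].ravel()
E
python3 - <<'E'
from h import *
np.set_printoptions(precision=4,suppress=True)
t=ctrl.get_image("top");s=ctrl.get_image("scene")
Z=lambda u,v,f,x0,y0:((u+.5)/f-.5+x0,(v+.5)/f-.5+y0)
tz=lambda u,v:Z(u,v,3.3,105,115); sz=lambda u,v:Z(u,v,4,270,135)
C=[onz(t,tz(*p),.02) for p in[(45,73),(298,58),(325,533),(68,551)]]
print(C)
c=np.mean(C,0);ax=(C[0]-C[3])+(C[1]-C[2]);yaw=np.arctan2(ax[1],ax[0]);ly=(C[0]-C[1])+(C[3]-C[2]);print(c,yaw,np.arctan2(-ly[0],ly[1]))
for n,im,zz in(("t",t,.066),("s",s,.066)):
    g=im["color"].max(2);m=(g<28).astype(np.uint8)
    x0,y0,x1,y1=(160,190,200,235) if n=="t" else (325,155,365,205)
    mm=np.zeros_like(m);mm[y0:y1,x0:x1]=m[y0:y1,x0:x1]
    cs,_=cv2.findContours(mm,0,2);b=max(cs,key=cv2.contourArea);print(n,cv2.boundingRect(b),cv2.minAreaRect(b))
    if n=="t":
        for p in cv2.boxPoints(cv2.minAreaRect(b)):print(p,onz(t,p,.066),onz(t,p,.102))
# rail points in top at z~.05, catch plate at .06
for p in[(232,115),(255,515)]:print("rail",onz(t,tz(*p),.045))
print("plate",[onz(t,tz(*p),.06) for p in[(180,50),(270,48)]])
print("rollers",[onz(t,tz(*p),.05) for p in[(210,90),(245,90)]])
# fin top corners in scene at z .102
for p in[(288,112),(340,128),(330,155),(276,142)]:print("fin s",onz(s,sz(*p),.102))
E
```

```text
[array([0.6794, 0.2951, 0.02  ]), array([0.6906, 0.1284, 0.02  ]), array([0.3763, 0.107 , 0.02  ]), array([0.3653, 0.2727, 0.02  ])]
[0.5279 0.2008 0.02  ] 0.06959258050449543 0.06650819946085419
t (168, 200, 19, 27) ((176.4918212890625, 213.40985107421875), (26.43643569946289, 17.201791763305664), 84.80557250976562)
[166.7295 201.0246] [0.535  0.1771 0.066 ] [0.5323 0.1688 0.102 ]
[183.8607 199.4672] [0.5383 0.1419 0.066 ] [0.5355 0.1351 0.102 ]
[186.2541 225.7951] [0.4838 0.1362 0.066 ] [0.4832 0.1296 0.102 ]
[169.123  227.3525] [0.4806 0.1713 0.066 ] [0.4801 0.1632 0.102 ]
s (333, 163, 27, 35) ((348.13116455078125, 178.557373046875), (31.753143310546875, 22.53449058532715), 50.194427490234375)
rail [0.647  0.1663 0.045 ]
rail [0.3902 0.1478 0.045 ]
plate [array([0.6857, 0.1966, 0.06  ]), array([0.6874, 0.1396, 0.06  ])]
rollers [array([0.6622, 0.1795, 0.05  ]), array([0.6623, 0.1571, 0.05  ])]
fin s [0.4975 0.1572 0.102 ]
fin s [0.5256 0.1637 0.102 ]
fin s [0.5366 0.141  0.102 ]
fin s [0.5101 0.1315 0.102 ]
```

```bash
python3 - <<'E'
from h import *
out=[]
yaw=.071
R=np.array([[np.cos(yaw),-np.sin(yaw)],[np.sin(yaw),np.cos(yaw)]])
for n,(x0,y0,x1,y1) in(("top",(145,180,215,240)),("scene",(315,145,385,205))):
    d=ctrl.get_image(n);f=5.6*2
    im=cv2.convertScaleAbs(cv2.resize(d["color"][y0:y1,x0:x1,::-1],None,fx=5.6,fy=5.6,interpolation=cv2.INTER_CUBIC),alpha=2.,beta=20)
    for c,col in(((.511,.156),(0,255,0)),):
        for L,W,z in((.034,.02,.102),(.056,.036,.066)):
            P=[proj(d,[*(np.array(c)+R@[a*L/2,b*W/2]),z]) for a,b in((1,1),(1,-1),(-1,-1),(-1,1))]
            q=np.array([[(p[0]-x0+.5)*5.6,(p[1]-y0+.5)*5.6] for p in P]).astype(int)
            cv2.polylines(im,[q],True,col if L<.05 else (0,0,255),1)
    out.append(im)
cv2.imwrite("pics/chk.png",np.hstack(out))
E
```

```text
(no output)
```

View pics/chk.png

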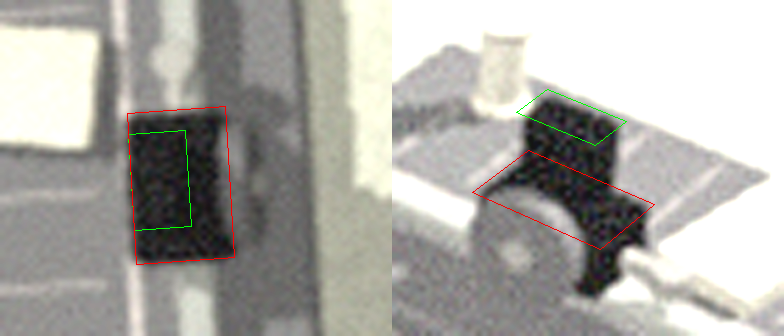

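The drawn box fits to 2–3 mm, so the fin is at about (0.512,0.154) with yaw about 0.07. I'll push it from behind with the fingers shut.

```bash
cat > go.py <<'E'
import sys
from h import *
from scipy.spatial.transform import Rotation as Ro
def rep(tgt,yaw=.071):
    s=ctrl.read_state();R=Ro.from_rotvec(s["orientation"]).as_matrix()
    print("t",s["clock"],"pos",s["tool_pos"].round(4),"F",s["wrist_force"].round(2),"q",s["joint_pos"].round(2),"axes y,z",R[:,1].round(3),R[:,2].round(3))
    # roll so tool y is +-rail-perp
    per=np.array([-np.sin(yaw),np.cos(yaw),0])
    for sg in(1,-1):print(" roll",round(np.arctan2(sg*per@R[:,2],sg*per@R[:,1]),3))
    print(" shift cm",(R.T@(np.array(tgt)-s["tool_pos"])*100).round(2))
if __name__=="__main__": rep([float(a) for a in sys.argv[1:4]])
E
python3 go.py .462 .150 .18
```

```text
t 0.3 pos [0.1242 0.5357 0.231 ] F [-0.69  0.76 -0.86] q [ 1.34  0.09  0.18  1.66 -0.    1.57] axes y,z [ 0.226  0.974 -0.   ] [ 0.974 -0.226  0.   ]
 roll -0.299
 roll 2.843
 shift cm [  5.12 -29.94  41.62]
```

```bash
python3 -m inch '{"xyz":[[0,-4,5],[0,-8,11],[0,-12,16],[0,-16,22],[1,-20,27],[3,-24,33],[4,-28,39],[5,-30,41.6]],"roll":[-0.05,-0.1,-0.15,-0.2,-0.25,-0.3,-0.3,-0.3],"claw":[0,0,0,0,0,0,0,0]}' 40; python3 go.py .462 .150 .079
```

```text
clock: 1.3
tool_pos: [0.4512, 0.1611, 0.1852]
orientation: [-0.057, 1.569, 0.057]
wrist_force: [0.3, 1.7, 0.7]
opening: -0.002
t 1.3 pos [0.4512 0.1611 0.1852] F [0.3  1.7  0.74] q [ 0.34 -0.1  -0.1   1.57 -0.    0.27] axes y,z [-0.072  0.997 -0.   ] [0.997 0.072 0.001]
 roll 0.001
 roll -3.141
 shift cm [10.62 -1.18  0.99]
```

```bash
python3 -m inch '{"xyz":[[0,-1.2,1],[3,-1.2,1],[6,-1.2,1],[9,-1.2,1],[10.6,-1.2,1],[10.6,-1.2,1],[10.6,-1.2,1]],"roll":[0,0,0,0,0,0,0],"claw":[0,0,0,0,0,0,0]}'; python3 go.py .484 .152 .079; python3 - <<'E'
from h import *
o=[cv2.resize(ctrl.get_image(n)["color"][y:y+150,x:x+150,::-1],(400,400)) for n,x,y in(("top",100,130),("scene",270,90))]
cv2.imwrite("pics/a.png",cv2.convertScaleAbs(np.hstack(o),alpha=1.8,beta=10))
E
```

```text
clock: 2.17
tool_pos: [0.4626, 0.1502, 0.0805]
orientation: [-0.056, 1.568, 0.057]
wrist_force: [-0.9, 0.0, 0.4]
opening: -0.001
t 2.175 pos [0.4626 0.1502 0.0805] F [-0.95  0.02  0.45] q [ 0.31 -0.07 -0.27  1.37 -0.    0.24] axes y,z [-0.072  0.997  0.   ] [0.997 0.072 0.003]
 roll 0.001
 roll -3.14
 shift cm [0.15 0.03 2.14]
```

View pics/a.png

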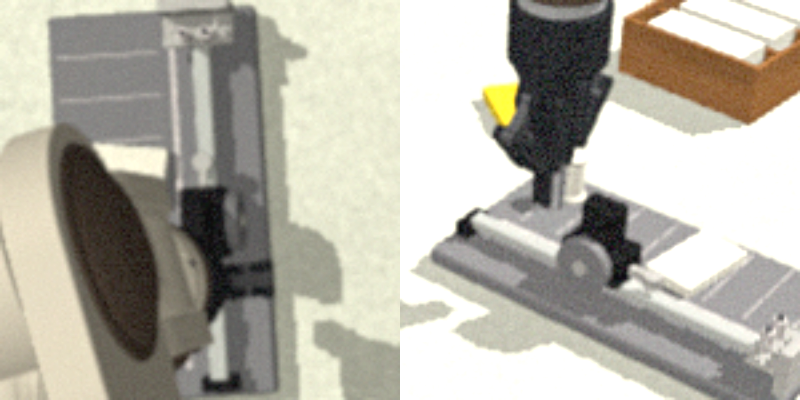

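Left crop: the arm hides the fingers. Right crop: the shut fingertips at (550,195) stand behind the fin at (603,225), in line with it. Now I push to just before the catch.

```bash
python3 -m inch '{"xyz":[[0,0,1.5],[0,0,3],[0,0,4.5],[0,0,6],[0,0,7.5],[0,0,9],[0,0,10],[0,0,10]],"roll":[0,0,0,0,0,0,0,0],"claw":[0,0,0,0,0,0,0,0]}'; python3 go.py .594 .158 .079; python3 - <<'E'
from h import *
o=[cv2.resize(ctrl.get_image(n)["color"][y:y+150,x:x+150,::-1],(400,400)) for n,x,y in(("top",100,130),("scene",300,100))]
cv2.imwrite("pics/b.png",cv2.convertScaleAbs(np.hstack(o),alpha=1.8,beta=10))
E
```

```text
clock: 3.28
tool_pos: [0.5632, 0.1573, 0.0804]
orientation: [-0.056, 1.567, 0.057]
wrist_force: [0.1, -0.3, 0.2]
opening: -0.001
t 3.275 pos [0.5632 0.1573 0.0804] F [ 0.12 -0.32  0.25] q [ 0.27  0.16 -0.03  1.37 -0.    0.2 ] axes y,z [-0.072  0.997  0.   ] [0.997 0.072 0.003]
 roll 0.001
 roll -3.141
 shift cm [ 0.15 -0.15  3.08]
```

View pics/b.png

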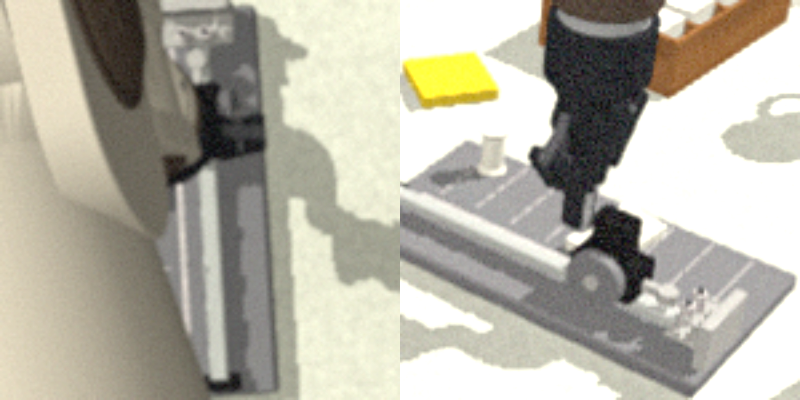

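The head moved along with the fingers. In the right crop its nose at (665,293) is just short of the rollers at (690,305). I'll push in shorter steps and watch the force.

```bash
python3 -m inch '{"xyz":[[0,0,0.5],[0,0,1],[0,0,1.5],[0,0,1.9],[0,0,1.9]],"roll":[0,0,0,0,0],"claw":[0,0,0,0,0]}';python3 -m inch '{"xyz":[[0,0,0.2],[0,0,0.4],[0,0,0.4]],"roll":[0,0,0],"claw":[0,0,0]}';python3 -m inch '{"xyz":[[0,0,0.2],[0,0,0.4],[0,0,0.4]],"roll":[0,0,0],"claw":[0,0,0]}'; python3 - <<'E'
from h import *
o=[cv2.resize(ctrl.get_image(n)["color"][y:y+150,x:x+150,::-1],(400,400)) for n,x,y in(("top",100,130),("scene",300,100))]
cv2.imwrite("pics/c.png",cv2.convertScaleAbs(np.hstack(o),alpha=1.8,beta=10))
E
```

```text
clock: 4.0
tool_pos: [0.5803, 0.1586, 0.0808]
orientation: [-0.057, 1.57, 0.057]
wrist_force: [-9.8, -1.1, 5.5]
opening: 0.002
clock: 4.38
tool_pos: [0.5835, 0.1588, 0.0808]
orientation: [-0.057, 1.572, 0.057]
wrist_force: [-7.2, -0.6, 3.3]
opening: 0.004
clock: 4.75
tool_pos: [0.5875, 0.1591, 0.0809]
orientation: [-0.057, 1.573, 0.057]
wrist_force: [-3.6, -0.8, 1.4]
opening: -0.002
```

View pics/c.png

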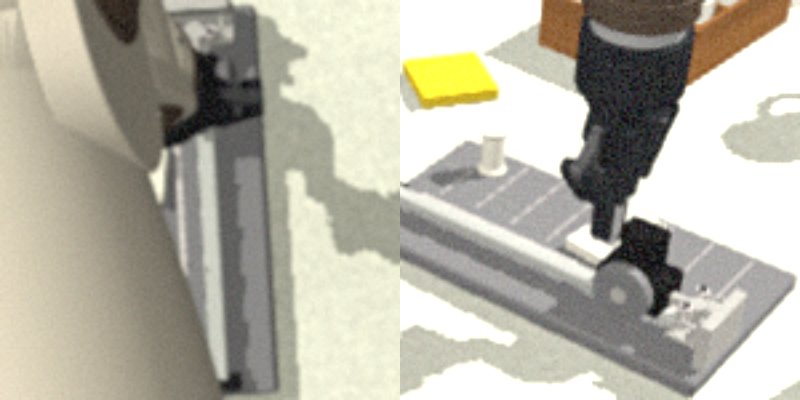

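Force peaked at 9.8 N and is falling. The nose at (680,305) is between the rollers. I keep pushing.

```bash
for i in 1; do :; done; python3 -m inch '{"xyz":[[0,0,0.2],[0,0,0.4],[0,0,0.4]],"roll":[0,0,0],"claw":[0,0,0]}';python3 -m inch '{"xyz":[[0,0,0.2],[0,0,0.4],[0,0,0.4]],"roll":[0,0,0],"claw":[0,0,0]}'; python3 - <<'E'
from h import *
o=[cv2.resize(ctrl.get_image(n)["color"][y:y+150,x:x+150,::-1],(400,400)) for n,x,y in(("top",100,130),("scene",300,100))]
cv2.imwrite("pics/d.png",cv2.convertScaleAbs(np.hstack(o),alpha=1.8,beta=10))
E
```

```text
clock: 5.22
tool_pos: [0.5921, 0.1595, 0.0808]
orientation: [-0.057, 1.572, 0.057]
wrist_force: [-0.1, -0.4, -0.9]
opening: -0.005
clock: 5.6
tool_pos: [0.5936, 0.1596, 0.0809]
orientation: [-0.057, 1.577, 0.057]
wrist_force: [-14.7, -2.4, 9.7]
opening: -0.001
```

View pics/d.png

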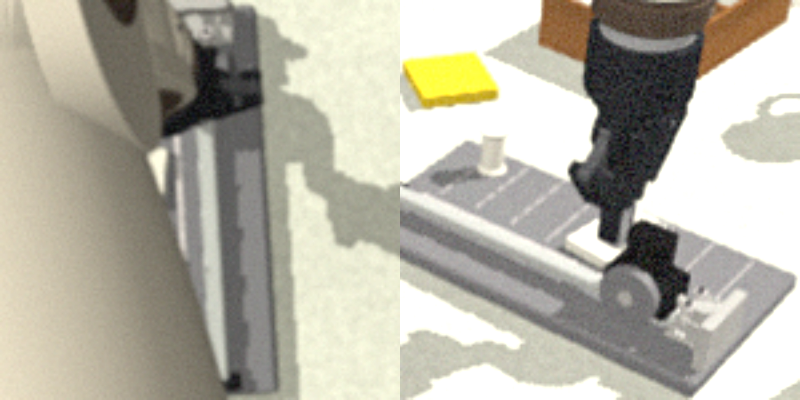

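Force dropped to zero, then rose to 14.7 N at x=0.594, which matches the end stop I predicted. I back off, lift and clear the view.

```bash
python3 -m inch '{"xyz":[[0,0,-0.7],[0,0,-2],[0,0,-4],[-4,0,-5],[-8,0,-8],[-12,4,-12],[-13,8,-14],[-13,12,-16]],"roll":[0,0,0,0,0,0,0,0],"claw":[0,0,0,0,0,0,0,0]}'; python3 -m inch '{"xyz":[[0,5,-4],[0,10,-8],[0,14,-10],[0,14,-10]],"roll":[0,0,0,0],"claw":[0,0,0,0]}';  python3 - <<'E'
from h import *
t=ctrl.get_image("top")
o=[cv2.resize(ctrl.get_image(n)["color"][y:y+150,x:x+150,::-1],(400,400)) for n,x,y in(("top",90,120),("scene",300,100))]
cv2.imwrite("pics/e.png",cv2.convertScaleAbs(np.hstack(o),alpha=1.8,beta=10))
g=t["color"].max(2);m=np.zeros((420,560),np.uint8);m[120:200,150:200]=g[120:200,150:200]<28
cs,_=cv2.findContours(m,0,2);b=max(cs,key=cv2.contourArea);r=cv2.minAreaRect(b);print(r,onz(t,r[0],.066))
m[:]=0;m[200:260,340:390]=g[200:260,340:390]<28
a=cv2.imread("pics/top0.png").max(2)[200:260,340:390]<28
print("small head black centroid now/before",np.argwhere(m[200:260,340:390]).mean(0),np.argwhere(a).mean(0))
E
```

```text
clock: 6.7
tool_pos: [0.4253, 0.2688, 0.2139]
orientation: [-0.055, 1.573, 0.059]
wrist_force: [1.1, 0.3, 0.1]
opening: -0.004
clock: 7.2
tool_pos: [0.3133, 0.4032, 0.2142]
orientation: [-0.058, 1.573, 0.062]
wrist_force: [0.5, -0.7, -0.2]
opening: 0.001
((173.65841674804688, 161.08416748046875), (27.363523483276367, 17.01513671875), 84.2894058227539) [0.61844455 0.16412557 0.066     ]
small head black centroid now/before [32.95592287 24.33333333] [32.61202186 24.37704918]
```

View pics/e.png

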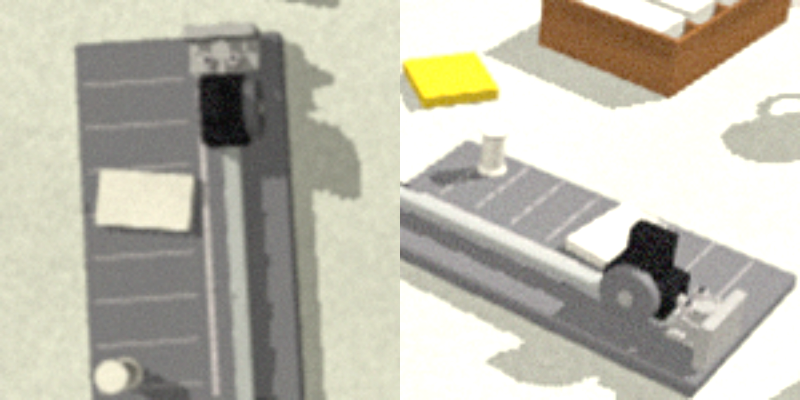

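Both crops show the head staying at the catch. The blade housing is at (627,295) in the right crop, the same place as under load, and the nose is behind the rollers. The small head hasn't moved, and the gripper is clear.

```bash
python3 -c "
from plant import ctrl
print(ctrl.finish_job())"
```

```text
the job is handed in; nothing more can be done
None
```

The larger trimmer's cutter head is parked in its catch. I pushed it there along its rail with the shut fingers behind the grip fin, then backed off, lifted clear and handed the job in at about 7.5 s. No verdict was reported.

- **Catch:** The push force peaked at about 10 N, dropped to zero as the rollers drew the head in, then rose to about 15 N. That rise came with the tool at x = 0.594 m, where I had expected the end stop.
- **After letting go:** The head stayed where it had been under load.
- **Disagreement:** The top view puts the head at x = 0.618 m, while my estimate from the rollers was 0.622 m. That gap is within my pixel and calibration error, but on its own it could not confirm the 6 mm tolerance. I relied on the force pattern and the pictures for that.
- **Smaller trimmer:** Its head's image moved 0.3 px, under 1 mm and within image noise.
- **Clear of contact:** The wrist force was back to about zero with the gripper away from everything.

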